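# Unpin the studio turntable and swap its two pieces round

## Task

The white bust and the terracotta vase on the studio turntable must trade places. Draw the locking pin out of the turntable by its red handle and park it, with the handle laid down fully in the side notch of its guide; then turn the turntable half a turn by its black post, until its other brass lug faces the pin, and leave it at rest with the pin still parked. Let both pieces ride round standing on the turntable (do not pick them up or tip them), and leave the other things on the bench undisturbed.

Things in the scene. Friction and masses are not known exactly. Their poses are not given: they have to be found in the camera images.
- stand: Fixed blue base plate, 12 mm thick: 250 mm square under the turntable plus a 100 mm wide tongue along -y to y = -320 mm. Origin at table height on the turntable's axis; z up. The pin's guide, a dark steel channel 39 mm wide, lies along the tongue from y = -138 to -300 mm, its top 54 mm above the table.
- slot_mid (a point): mid-length of the open slot on top of the guide, 54 mm above the table, at stand x 3, y -213 mm. The slot runs along stand y from -160 to -266 mm, 15 mm wide (x -4 to +11 mm), between two bright steel straps; the pin's handle stands up through it and travels along it.
- notch (a point): side notch in the guide's -x wall at the outer end of the slot, y -244 to -266 mm (22 mm wide): this point is on its floor, stand x -15, y -255 mm, 30 mm above the table. There the drawn pin can roll about its axis until the handle lies in the notch, almost level, pointing to stand -x; the notch walls then hold the pin.
- pin: Loose steel rod, 16 mm diameter, 177 mm long, along its own y axis, tip at y +97 mm; 0.2 kg. Origin on the rod's axis at the handle; starts home at stand (0, -205, 34) mm, axes parallel to the stand's, tip 24 mm inside the brass lug, locking the turntable. A few N on the handle slide it outward (stand -y) 50 mm to the slot's end beside the notch, its tip then 20 mm clear of the lug.
- pin_tip (a point): the rounded tip of the pin, in the turntable's lug at the start
- handle_end (a point): free end of the pin's handle, 70 mm off the rod's axis: 12 mm rod, then a red grip, 16 mm diameter, 24 to 70 mm off the axis. At the start it stands up, leaning 14 to 20 degrees to stand +x (away from the notch), end 102 mm above the table. Parked: rolled 95 to 100 degrees over to -x, end 40 mm above the table, stand x -70 mm, y -250 to -260 mm.
- turntable (a joint): angle, rad, counter-clockwise from above positive, 0 at the start (pinned), range -3.5 to 3.5. Turns either way, braked (0.1 N m), stays where left; half a turn is +3.14 or -3.14. Wooden top 220 mm across, 58 mm above the table; brass lugs out to 132 mm at stand -y (at the pin) and +y. The pieces stand on two cork discs, 60 mm from the axis.
- post_top (a point): top of the black round upright post for turning the turntable: 16 mm diameter, 68 mm tall above the wooden top, its top 126 mm above the table, 90 mm from the axis, on the stand's +y side at the start; turns with the turntable
- place_near (a point): fixed point on the stand, 58 mm above the table: place of a piece 60 mm from the axis on the stand's -x side (towards the robot)
- place_far (a point): fixed point on the stand, 58 mm above the table: place of a piece 60 mm from the axis on the stand's +x side (away from the robot)
- bust: loose small white bust (head and shoulders) on a round dark wooden foot of 54 mm diameter, 96 mm tall, shoulders 52 mm wide, upright; origin at the centre of its underside, z up. It starts near one of the two places on the turntable
- vase: loose terracotta vase form, 86 mm tall, 60 mm largest diameter, upright; origin at the centre of its underside, z up. It starts near the other place
- plaster_a: bystander: white plaster cylinder, 52 mm diameter, 60 mm tall, standing beside the pin guide; origin at the centre of its underside
- plaster_b: bystander: white plaster cylinder, 44 mm diameter, 45 mm tall; origin at the centre of its underside
- screwdriver: bystander: screwdriver with red handle lying on the bench
- hammer: bystander: small hammer lying on the bench
- brush: bystander: brush lying on the bench
- red_box: bystander: closed red box, 75 x 60 x 35 mm
- wood_block: bystander: dark wooden block, 100 x 70 x 40 mm
Not all that is in view belongs to the job. What is shaped like the bust but blue or turquoise is not meant. What is shaped like the pin but pink is not meant.

How it is judged (in metres and radians):
On the way, in this order (a step that is already met when the one before it is completed fails the run):
1. the pin is drawn clear of the turntable and parked, its handle laid down in the side notch, before the turntable is turned (z of handle_end in the frame of stand below 0.062 m and x of handle_end in the frame of stand below -0.045 m and y of handle_end in the frame of stand between -0.27 and -0.24 m and y of pin_tip in the frame of stand below -0.138 m and value of joint turntable between -0.5 and 0.5 rad), for 0.3 s.
2. the turntable is turned half round, either way ((value of joint turntable between 3.0216 and 3.2616 rad or value of joint turntable between -3.2616 and -3.0216 rad)), for 0.2 s.
At the end, for the whole second after the job is handed in: Pin parked: tip clear of the lug, handle in the side notch (its end under 62 mm high, over 45 mm to stand -x, 240 to 270 mm along the guide). Turntable half a turn from its start, within 0.12 rad. Bust and vase have changed places within 25 mm, upright within 0.15 rad. All at rest (z of handle_end in the frame of stand below 0.062 m and x of handle_end in the frame of stand below -0.045 m and y of handle_end in the frame of stand between -0.27 and -0.24 m and y of pin_tip in the frame of stand below -0.138 m and (value of joint turntable between 3.0216 and 3.2616 rad or value of joint turntable between -3.2616 and -3.0216 rad) and ((distance between bust and place_near below 0.025 m and distance between vase and place_far below 0.025 m) or (distance between vase and place_near below 0.025 m and distance between bust and place_far below 0.025 m)) and distance of each of bust, vase from where it was at the start of the episode above 0.09 m and angle between each of bust, vase's own z axis and vertical below 0.15 rad and linear speed of each of bust, vase, pin below 0.02 m/s and velocity of joint turntable between -0.05 and 0.05 rad/s); the robot touches nothing.
It fails at once if the bust or the vase is tipped over (more than 0.5 rad) or picked up off the turntable (more than 20 mm) (angle between any of bust, vase's own z axis and vertical above 0.5 rad or height (world z) of any of bust, vase above 0.078 m).
It fails at once if a bystander is shifted by more than 40 mm (distance of any of plaster_a, plaster_b, screwdriver, hammer, brush, red_box, wood_block from where it was at the start of the episode above 0.04 m).
It also fails if it takes over 61 s, if anything falls off the work surface, if the arm or the gripper's body presses on something with over 40 N, if the wrist force passes 120 N, or if a joint passes its speed limit or range.

## Robot

A 6-joint arm with a two-finger parallel gripper is mounted at the origin on the work surface. World frame = base frame: x ahead of the robot, y to its left, z up, the work surface at z = 0. Lengths are in mm, angles in rad, forces in N, time in s.
With the tool pointing down it reaches from about 350 to 975 mm from the base axis. Payload 7.1 kg.
Tool frame: the origin (TCP) lies at the very end of the fingers, on their centre line; the grasp point (between the pads) lies 19 mm behind it; z points along the fingers, y is the line along which they close (so a half turn about z gives the same grasp; the last joint's range is limited). The gripper opens to 88 mm and grips with 3 to 60 N. Pads are 20 mm wide; open, the fingers measure 115 mm over their backs; the gripper's body (75 mm by 178 mm) begins 61 mm behind the grasp point.
Start: joints at [1.319, 0.423, 1.63, -0, 1.089, -0.019], TCP at [144.158, 608.131, 187.575] pointing down, gripper open.
Joint ranges: [-3, 3], [-0.9, 2.11], [0.09, 2.58], [-1.31, 4.45], [0.11, 2.69], [-2.54, 2.54]. Speed limits (rad/s): [2.39, 2.39, 3.01, 3.14, 3.14, 3.14].

## Interface

Orientations are given as a rotation vector (axis times angle).
In Python, from workcell import ctrl, optics gives the robot as it stands.
- The arm moves only by the shell command python3 -m jog 'ROWS'. ROWS is JSON, a list of rows, each a list of 7 numbers: the shift along the tool's x, y, z in units of 40 mm (1.0 is 40 mm), then the turn, a rotation vector about the tool's x, y, z in units of 6 degrees (1.0 is 6 degrees), then the opening, from 0 (shut) to 1 (fully open). A call has 1 to 20 rows; each row shifts and turns the commanded pose from where the row before left it, along the tool's axes as they then stand; what a row does not reach is not made up. A row lasts 1/10 s, in which the tool goes at most 50 mm and 8.59 degrees, less where a joint would pass 70% of its speed; a pose out of reach is approached as far as the arm can. A call is refused whole if a number of a shift passes 1 or a number of a turn 1, either way. A call with a gripper value outside its range is refused whole. The fingers move at their own pace and stop on an object; the grip force is fixed at half the most. Time passes only in rows, so rows that do not move let the fingers close. It gives the time, the measured TCP pose, the force, the opening and the grip force at its end, in the units of the state.
- ctrl.get_obs(): the state, without advancing time (a new reading comes with each control period).
- optics.get_image(name): name is "scene" or "top" or "wrist"; returns the picture (400x640x3 uint8, red, green, blue); there is no depth.
- optics.camera_model(name): a dict with "fov_y" (degrees; the focal length in pixels is half the picture's height over the tangent of half this angle, whatever the lens; pixels are square), "cx", "cy" (the principal point, pixels), "view" (4x4, takes a point from world to camera coordinates); the wrist camera has in their place "hand_eye" (4x4, takes a point from camera to tool coordinates, whose origin is the TCP and whose axes are the flange's). Camera axes: x right, y up, looking along -z (the intrinsics and any distortion apply to the point x, -y, -z); pixel columns grow to the right and rows downward; lengths in mm; the calibration is good to about 2 mm. A picture is of the moment at which its call begins: read the wrist's pose just before it. camera_model takes no time and is no camera call.
- ctrl.close_job(): hands the job in; it is judged then, once.
Trained networks look in the newest picture that a camera, given by its name, has taken for a name from the list of things; names that differ only in an ending like _2 or _b are one class to them, and where a whole thing is asked for, a point or a joint stands for the part that bears it (a point fixed in the world has none). Each returns a list of dicts, best first, with "conf" (0 to 1); they miss things now and then, are a little off and sometimes report something else, mostly with a low value. They report only what shows in the picture. A call takes as long as a camera call. They do not tell look-alikes from the thing itself.
- optics.masks_of(target, camera): "pixels" (400x640 bool, what is visible of it) and "extent" ([centre column, centre row, width, height] in pixels, round what is visible of it).
The state is a dict: "t": time; "qpos": joint angles; "qvel": joint speeds; "joint_torque": joint torques, N m; "ee_pos": TCP position; "orientation": TCP orientation; "ft_force": force on the tool from outside, world axes, zero at the start; "moment": the same for the moment, N m; "width": finger opening in mm; "grasp_force": force on a finger pad.
Only numpy, scipy, OpenCV 4.12 (cv2) and the standard library are available. Lean on these libraries where they do the work, as an engineer would, in place of code of your own. Each camera call takes 0.05 s, during which the arm holds its last target. There are 200 camera calls.

## Working session

There is one attempt and no reset: what is moved stays moved. The work goes in short steps, Python scripts to look and compute and a shell command to move; the robot and the scene stay as the last step left them, time stands still between calls to the robot, and variables do not carry over. Pictures are saved under pics/ and viewed, at most 10 in all, crops included, and the job is handed in when it is done.

```bash
ls; mkdir -p pics; python3 - <<'E'
from workcell import ctrl, optics
import cv2,numpy as np
o=ctrl.get_obs();print(o)
ims=[]
for c in("scene","top"):
    im=optics.get_image(c);cv2.imwrite(f"pics/{c}0.png",im[:,:,::-1])
    print(c,optics.camera_model(c))
    for n in("stand","pin","turntable","bust","vase","plaster_a","post_top","handle_end","screwdriver","hammer"):
        try:
            for m in optics.masks_of(n,c)[:3]: print(n,round(m["conf"],2),np.round(m["extent"]))
        except Exception as e: print(n,e)
print(optics.camera_model("wrist"))
E
```

```text
pics
{'t': 0.0, 'qpos': array([ 1.31899196e+00,  4.23839925e-01,  1.63061538e+00,  1.20910650e-05,
        1.08857051e+00, -1.90064371e-02]), 'qvel': array([-0.00053159,  0.00170632, -0.00010561, -0.00153592,  0.00081872,
       -0.00063978]), 'joint_torque': array([ 2.30284953e-03, -5.44621110e+01, -2.73667824e+01,  6.44582463e-02,
        2.27245566e-02, -1.41539431e-04]), 'ee_pos': array([144.02489488, 607.6081579 , 186.8316019 ]), 'orientation': array([-3.64837909e-01, -3.12012989e+00,  2.22818227e-03]), 'ft_force': array([-0.67967601,  0.37879417, -0.0471843 ]), 'moment': array([-0.01382629, -0.01650645,  0.01256677]), 'grasp_force': 0.0, 'width': 87.79980225911714}
scene {'fov_y': 56.082967560516515, 'cx': 320.9219280463767, 'cy': 200.2791701567494, 'view': array([[-4.74224267e-02,  9.98780474e-01, -1.37360209e-02,
        -4.48754816e+01],
       [-5.36684272e-01, -1.38791417e-02,  8.43668988e-01,
         1.94711150e+02],
       [ 8.42449468e-01,  4.73807371e-02,  5.36687954e-01,
        -1.49046727e+03],
       [ 0.00000000e+00,  0.00000000e+00,  0.00000000e+00,
         1.0
[... 1458 characters left out ...]
.  84.]
handle_end 0.6 [451. 311.  34.  67.]
handle_end 0.57 [401. 196.  33.  16.]
handle_end 0.54 [177. 189.  32.  36.]
screwdriver 0.85 [383. 254.  52.  17.]
screwdriver 0.27 [400. 195.  40.  17.]
hammer 0.58 [460. 203.  37.  99.]
hammer 0.34 [351. 186. 174. 102.]
{'fov_y': 69.19695579872192, 'cx': 318.1885128384469, 'cy': 203.32721059804177, 'hand_eye': array([[-5.52872964e-04,  9.62059954e-01,  2.72837568e-01,
         7.34199483e+01],
       [ 9.99999818e-01,  4.66520530e-04,  3.81370292e-04,
         3.57748571e-02],
       [ 2.39616759e-04,  2.72837730e-01, -9.62060038e-01,
        -1.96456606e+02],
       [ 0.00000000e+00,  0.00000000e+00,  0.00000000e+00,
         1.00000000e+00]])}
```

```bash
python3 - <<'E'
import cv2
t=cv2.imread("pics/top0.png");cv2.imwrite("pics/top0z.png",cv2.resize(t[100:340,140:500],None,fx=2.2,fy=2.2,interpolation=cv2.INTER_CUBIC))
E
```

```text
(no output)
```

View pics/scene0.png

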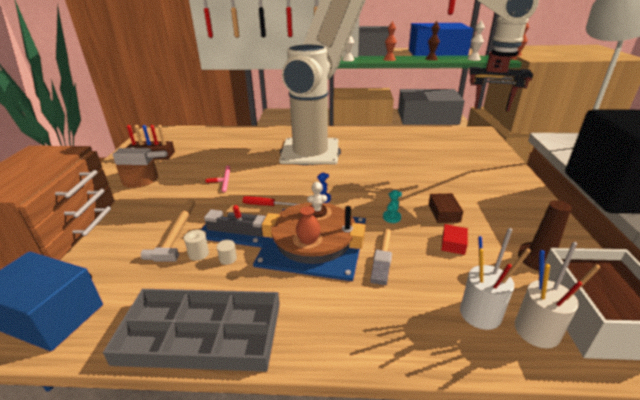

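View pics/top0z.png

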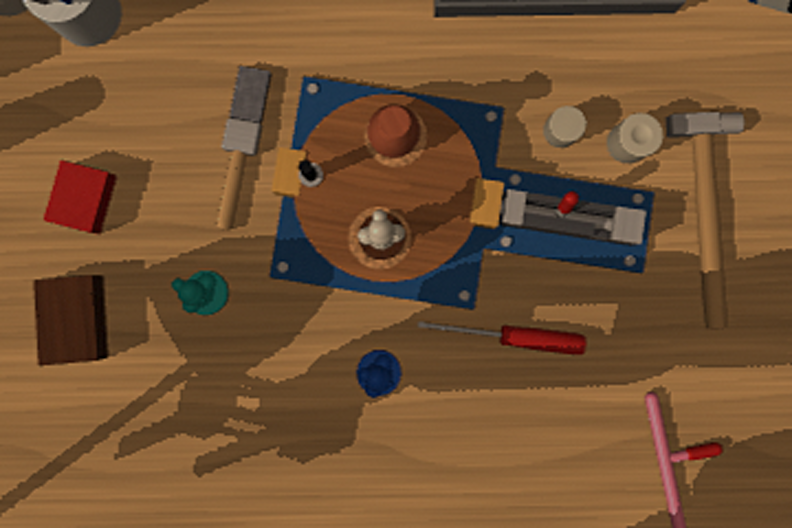

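The scene shows the stand at the centre. The top crop shows:
- White bust at (380,235), near side, and terracotta vase at (395,130), far side.
- Post at (310,172) and the guide with the red pin handle at (570,203).

Look-alikes, also in crop pixels:
- The pink pin at (680,455) with its red handle at (703,452), and the red screwdriver at (543,340), could be taken for the pin's handle.
- The blue bust (378,372) and turquoise bust (200,292) could be taken for the bust.

I choose the grip standing in the steel guide at (570,203) and the white bust. Next I fit the stand pose.

```bash
cat > h.py <<'E'
import numpy as np,cv2,json,os
from workcell import ctrl,optics
from scipy.optimize import least_squares
from scipy.spatial.transform import Rotation as R
def proj(m,P,V=None):
    V=m["view"] if V is None else V
    c=np.atleast_2d(P)@V[:3,:3].T+V[:3,3]
    f=200/np.tan(np.radians(m["fov_y"]/2))
    return np.c_[m["cx"]+f*c[:,0]/-c[:,2],m["cy"]-f*c[:,1]/-c[:,2]]
def wview(o):
    T=np.eye(4);T[:3,:3]=R.from_rotvec(o["orientation"]).as_matrix();T[:3,3]=o["ee_pos"]
    return np.linalg.inv(T@optics.camera_model("wrist")["hand_eye"])
def w(s,P):
    P=np.atleast_2d(P).astype(float);c,n=np.cos(s[2]),np.sin(s[2])
    return np.c_[s[0]+c*P[:,0]-n*P[:,1],s[1]+n*P[:,0]+c*P[:,1],P[:,2]]
def plan(target,yaw):  # tool-frame shift (units 40mm) and tool-z turn (units 6deg) to get there; tool y along stand y
    o=ctrl.get_obs();M=R.from_rotvec(o["orientation"]).as_matrix()
    X=np.array([-np.cos(yaw),-np.sin(yaw),0]);Z=np.array([0,0,-1.]);G=np.c_[X,np.cross(Z,X),Z]
    return np.round(M.T@(np.array(target)-o["ee_pos"])/40,3),np.round(np.degrees(R.from_matrix(M.T@G).as_rotvec())/6,3)
S=np.array(json.load(open("S.json"))) if os.path.exists("S.json") else None
E
python3 - <<'E'
from h import *
m=optics.camera_model("top")
P=np.array([[125,125,12],[125,-125,12],[-125,-125,12],[-125,125,12],[50,-320,12],[-50,-320,12]])
C=np.array([[303,76],[503,107],[475,308],[271,278],[653,190],[643,272]])/2.2+[140,100]
r=least_squares(lambda s:(proj(m,w(s,P))-C).ravel(),[600,50,-.15]);print(r.x,np.round(r.fun.reshape(-1,2),1))
s=r.x;json.dump(list(s),open("S.json","w"))
a=np.radians(17);pts=np.array([[0,-205,34],[70*np.sin(a),-205,101],[0,90,126],[-15,-255,30],[0,0,58],[-60,0,58],[60,0,58],[3,-160,54],[3,-266,54]])
print(np.round(w(s,pts)))
ims=[]
for c,(x0,y0,x1,y1,k) in(("top",(250,130,450,270,4)),("scene",(180,170,400,290,3.6))):
    im=cv2.imread(f"pics/{c}0.png")[y0:y1,x0:x1];im=cv2.resize(im,None,fx=k,fy=k,interpolation=cv2.INTER_CUBIC)[:300 if c=="scene" else 290]if 0 else cv2.resize(im,(800,int(800*(y1-y0)/(x1-x0))))
    k=800/(x1-x0)
    for q in proj(optics.camera_model(c),w(s,np.r_[P,pts])): cv2.drawMarker(im,tuple(int(v) for v in (q-[x0,y0])*k),(0,255,0),0,12,1)
    ims.append(im)
cv2.imwrite("pics/fit.png",cv2.resize(np.vstack(ims),(600,int(600*sum(i.shape[0] for i in ims)/800)))[:600] if 0 else cv2.resize(np.vstack(ims),(480,600)))
# start above handle
g=w(s,[58*np.sin(a),-205,34+58*np.cos(a)-19])[0]
print("grasp tcp",g,plan(g+[0,0,60],s[2]))
E
```

```text
[ 5.71634457e+02  5.05834263e+01 -1.64512231e-01] [[-0.6 -0.2]
 [ 0.4 -0.5]
 [-0.   0.6]
 [-1.   0. ]
 [ 0.7  0. ]
 [ 0.6 -0.1]]
[[ 538. -152.   34.]
 [ 558. -155.  101.]
 [ 586.  139.  126.]
 [ 515. -199.   30.]
 [ 572.   51.   58.]
 [ 512.   60.   58.]
 [ 631.   41.   58.]
 [ 548. -108.   54.]
 [ 531. -212.   54.]]
grasp tcp [ 554.78997159 -154.42589571   70.46567585] (array([-14.387, -16.181,   1.428]), array([-0.   , -0.   , -0.652]))
```

View pics/fit.png

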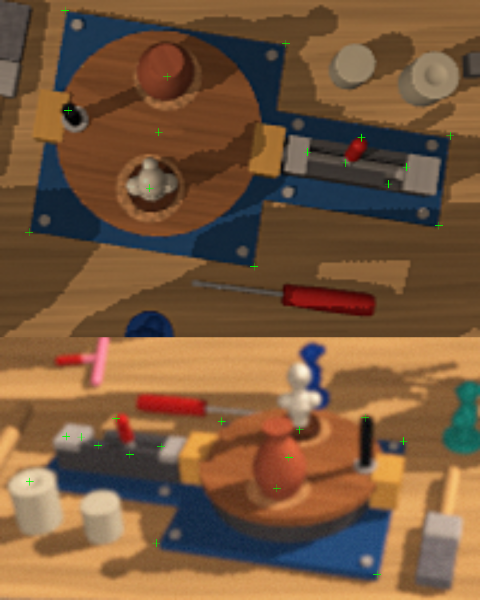

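The fit holds to about 0.6 px (about 1.5 mm). Projected handle end, post top and corners fall on the real ones in both views, and the red grip in the guide is confirmed. Moving above it now.

```bash
python3 -m jog '[[-0.36,-0.4,0,0,0,0,1],[-0.72,-0.81,0,0,0,0,1],[-0.76,-0.85,0,0,0,0,1],[-0.76,-0.85,0,0,0,0,1],[-0.76,-0.85,0,0,0,0,1],[-0.76,-0.85,0,0,0,0,1],[-0.76,-0.85,0,0,0,0,1],[-0.76,-0.85,0,0,0,0,1],[-0.76,-0.85,0,0,0,0,1],[-0.76,-0.85,0,0,0,0,1],[-0.76,-0.85,0,0,0,0,1],[-0.76,-0.85,0,0,0,0,1],[-0.76,-0.85,0,0,0,0,1],[-0.76,-0.85,0,0,0,0,1],[-0.76,-0.85,0,0,0,0,1],[-0.76,-0.85,0,0,0,0,1],[-0.76,-0.85,0,0,0,0,1],[-0.76,-0.85,0,0,0,0,1],[-0.76,-0.85,0,0,0,0,1],[-0.38,-0.53,0,0,0,-0.65,1]]'
python3 -m jog '[[0,0,0,0,0,0,1],[0,0,0,0,0,0,1]]'
python3 - <<'E'
from h import *
a=np.radians(17)
o=ctrl.get_obs();im=optics.get_image("wrist")
g=w(S,[58*np.sin(a),-205,34+58*np.cos(a)-19])[0]
print(o["ee_pos"],plan(g,S[2]))
m=optics.camera_model("wrist");V=wview(o)
im=im[:,:,::-1].copy()
for q in proj(m,w(S,[[0,-205,34],[20.5,-205,101],[7,-205,57],[-4,-160,54],[11,-160,54],[-4,-266,54],[11,-266,54],[-50,-320,12],[50,-320,12],[-15,-255,30],[0,-132,50]]),V): print(np.round(q)); cv2.drawMarker(im,tuple(int(v) for v in q),(0,255,0),0,12,1)
for t in("pin","handle_end"):
    for k in optics.masks_of(t,"wrist")[:2]: print(t,k["conf"],np.round(k["extent"]))
cv2.imwrite("pics/w1.png",im)
E
```

```text
t: 3.1
ee_pos: [556.1, -157.7, 187.7]
orientation: [0.26, 3.129, -0.001]
ft_force: [0.6, -0.2, 0.7]
width: 87.5
grasp_force: 0.0
t: 3.3
ee_pos: [554.0, -154.8, 187.2]
orientation: [-0.262, -3.13, -0.001]
ft_force: [0.4, -0.1, 0.4]
width: 87.9
grasp_force: 0.0
[ 554.01306072 -154.81717365  187.22868844] (array([-0.029, -0.005,  2.921]), array([ 0.004, -0.009, -0.013]))
[319. 170.]
[319. 201.]
[319. 179.]
[358. 169.]
[358. 182.]
[265. 170.]
[266. 183.]
[226. 128.]
[233. 205.]
[277. 157.]
[382. 172.]
pin 0.72 [435. 161. 409. 196.]
pin 0.61 [325. 183. 114.  39.]
handle_end 0.91 [325. 183. 116.  39.]
```

View pics/w1.png

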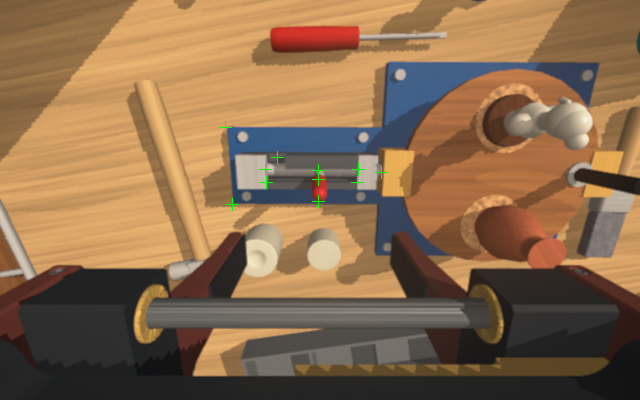

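The wrist view shows the red grip at about (320,187), under the projected handle line (319,179–201), standing in the guide's slot. The fingers straddle it along the slot. I descend and grip.

```bash
python3 -m jog '[[-0.03,0,0.4,0,0,0,1],[0,0,0.7,0,0,0,1],[0,0,0.7,0,0,0,1],[0,0,0.6,0,0,0,1],[0,0,0.35,0,0,0,1],[0,0,0.17,0,0,0,1],[0,0,0,0,0,0,0],[0,0,0,0,0,0,0],[0,0,0,0,0,0,0],[0,0,0,0,0,0,0],[0,0,0,0,0,0,0],[0,0,0,0,0,0,0],[0,0,0,0,0,0,0],[0,0,0,0,0,0,0],[0,0,0,0,0,0,0],[0,0,0,0,0,0,0]]'
```

```text
t: 5.05
ee_pos: [555.6, -154.9, 70.7]
orientation: [-0.258, -3.131, -0.0]
ft_force: [0.2, 0.8, -0.2]
width: 11.5
grasp_force: 0.0
```

```bash
python3 -m jog '[[0,0,0,0,0,0,0],[0,0,0,0,0,0,0],[0,0,0,0,0,0,0]]'; python3 - <<'E'
from h import *
ims=[]
for c,(x0,y0,x1,y1) in(("wrist",(160,60,480,300)),("scene",(190,180,290,255))):
    im=optics.get_image(c)[y0:y1,x0:x1,::-1];ims.append(cv2.resize(im,(400,300),interpolation=cv2.INTER_CUBIC))
cv2.imwrite("pics/w2.png",np.hstack(ims))
E
```

```text
t: 5.35
ee_pos: [555.6, -154.9, 70.8]
orientation: [0.258, 3.131, -0.0]
ft_force: [-0.3, -0.1, -0.1]
width: 0.6
grasp_force: 0.0
```

View pics/w2.png

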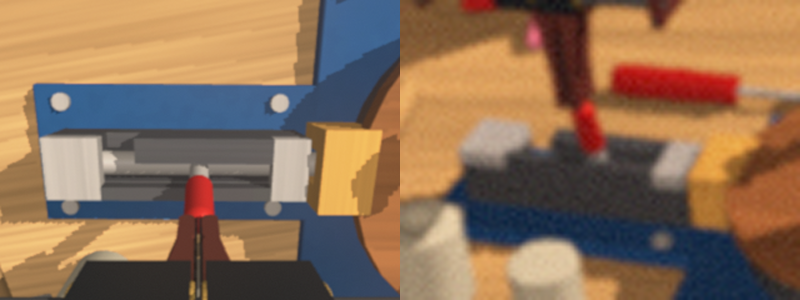

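```bash
python3 - <<'E'
from h import *
o=ctrl.get_obs();im=optics.get_image("wrist");m=optics.camera_model("wrist");V=wview(o);sc=optics.get_image("scene");ms=optics.camera_model("scene")
A=[[0,-205,34],[7,-205,57],[17,-205,89.5],[20.5,-205,101]]
for n,i,mm,v in(("wrist",im,m,V),("scene",sc,ms,None)):
    print(n,np.round(proj(mm,w(S,A),v),1).tolist(),"tcp",proj(mm,o["ee_pos"],v), "grasp",proj(mm,o["ee_pos"]+[0,0,19],v))
    h=cv2.cvtColor(i,cv2.COLOR_RGB2HSV);r=((h[...,0]<6)|(h[...,0]>174))&(h[...,1]>180)&(h[...,2]>90)
    k=cv2.connectedComponentsWithStats(r.astype(np.uint8))
    print([(st.tolist(),np.round(c,1).tolist()) for st,c in zip(k[2][1:],k[3][1:]) if st[4]>15])
a=np.vstack([cv2.resize(im[140:260,240:400],(800,600),interpolation=cv2.INTER_CUBIC)]);cv2.imwrite("pics/w3.png",a[:,:,::-1])
E
```

```text
wrist [[318.7, 191.0], [318.8, 207.0], [318.9, 235.7], [318.9, 247.9]] tcp [[318.38112873 226.95836883]] grasp [[318.39273505 237.10190669]]
[([247, 0, 133, 14, 1468], [312.3, 5.2]), ([309, 201, 22, 33, 609], [319.3, 217.6])]
scene [[239.6, 223.4], [237.4, 218.0], [234.3, 210.0], [233.1, 207.0]] tcp [[235.0131772  216.04023988]] grasp [[234.02081116 210.07159697]]
[([449, 0, 6, 14, 58], [451.1, 6.2]), ([287, 8, 5, 28, 85], [288.9, 20.9]), ([127, 125, 10, 20, 77], [130.7, 133.6]), ([151, 125, 8, 20, 58], [154.1, 135.6]), ([205, 178, 9, 5, 30], [208.9, 180.4]), ([243, 196, 32, 10, 214], [258.2, 200.8]), ([233, 205, 8, 13, 58], [236.5, 211.2]), ([442, 224, 26, 30, 633], [454.2, 239.0]), ([494, 264, 18, 23, 84], [503.5, 273.8]), ([557, 281, 25, 24, 100], [570.7, 291.8])]
```

View pics/w3.png

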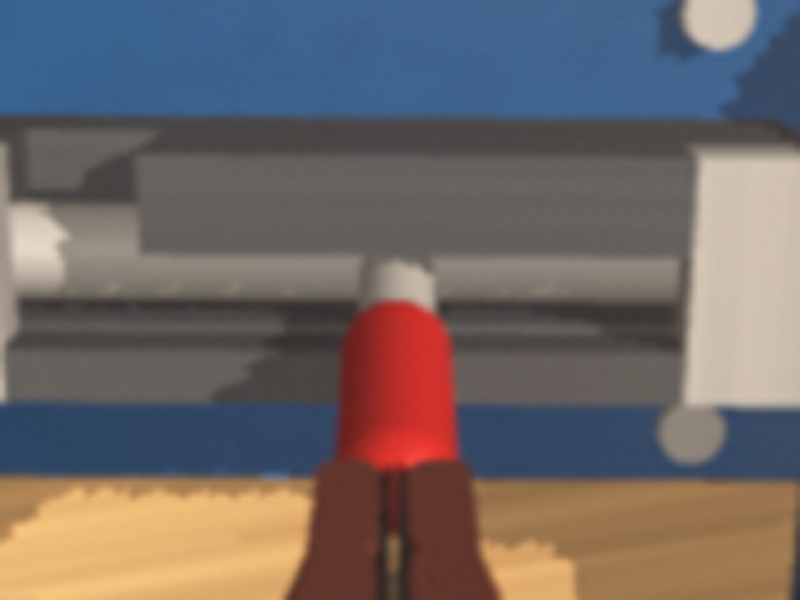

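The crops show the closed fingertips ending at about row 232, above the red grip and in front of it, so they shut on nothing. Both the open-finger view and the scene view put the finger ends about 33 mm short of the reported TCP. I open and descend in small steps, watching the force.

```bash
python3 -m jog '[[0,0,0,0,0,0,0.6],[0,0,0,0,0,0,0.6],[0,0,0,0,0,0,0.6],[0,0,0,0,0,0,0.6],[0,0,0,0,0,0,0.6],[0,0,0,0,0,0,0.6],[0,0,0,0,0,0,0.6],[0,0,0,0,0,0,0.6],[0,0,0.15,0,0,0,0.6],[0,0,0.15,0,0,0,0.6],[0,0,0.05,0,0,0,0.6],[0,0,0.05,0,0,0,0.6],[0,0,0.05,0,0,0,0.6]]'
python3 -m jog '[[0,0,0.04,0,0,0,0.6],[0,0,0.04,0,0,0,0.6],[0,0,0,0,0,0,0.6]]'
```

```text
t: 6.85
ee_pos: [555.6, -154.9, 52.5]
orientation: [-0.258, -3.131, -0.0]
ft_force: [-0.4, 0.2, 0.3]
width: 52.8
grasp_force: 0.0
t: 7.15
ee_pos: [555.5, -154.8, 49.4]
orientation: [-0.258, -3.131, -0.0]
ft_force: [0.1, -1.0, 0.0]
width: 52.5
grasp_force: 0.0
```

No contact at 49 mm, although the guide's top is at 54 mm. That confirms the finger ends sit higher than reported. I continue down and grip.

```bash
python3 -m jog '[[0,0,0.1,0,0,0,0.6],[0,0,0.1,0,0,0,0.6],[0,0,0.05,0,0,0,0],[0,0,0,0,0,0,0],[0,0,0,0,0,0,0],[0,0,0,0,0,0,0],[0,0,0,0,0,0,0],[0,0,0,0,0,0,0],[0,0,0,0,0,0,0],[0,0,0,0,0,0,0],[0,0,0,0,0,0,0],[0,0,0,0,0,0,0]]'
```

```text
t: 8.35
ee_pos: [555.8, -154.9, 39.7]
orientation: [0.258, 3.131, -0.0]
ft_force: [0.5, 0.3, 1.5]
width: 15.3
grasp_force: 30.0
```

```bash
python3 -m jog '[[0,-0.1,0,0,0,0,0],[0,-0.15,0,0,0,0,0],[0,-0.15,0,0,0,0,0],[0,-0.15,0,0,0,0,0],[0,-0.15,0,0,0,0,0],[0,-0.15,0,0,0,0,0],[0,-0.15,0,0,0,0,0],[0,-0.15,0,0,0,0,0],[0,-0.1,0,0,0,0,0],[0,0,0,0,0,0,0],[0,0,0,0,0,0,0]]'
```

```text
t: 9.45
ee_pos: [547.3, -205.0, 39.6]
orientation: [0.258, 3.131, -0.002]
ft_force: [-0.6, -2.5, 2.5]
width: 15.2
grasp_force: 30.0
```

```bash
python3 -m jog '[[0.175,0,-0.042,0,0,0,0],[0.18,0,-0.02,0,0,0,0],[0.18,0,0,0,0,0,0],[0.18,0,0.025,0,0,0,0],[0.175,0,0.045,0,0,0,0],[0.17,0,0.065,0,0,0,0],[0.16,0,0.085,0,0,0,0],[0,0,0,0,0,0,0]]'
python3 - <<'E'
from h import *
o=ctrl.get_obs();c,n=np.cos(S[2]),np.sin(S[2]);d=o["ee_pos"][:2]-S[:2];print("stand xy",c*d[0]+n*d[1],-n*d[0]+c*d[1])
im=optics.get_image("wrist");sc=optics.get_image("scene")
a=np.hstack([cv2.resize(im[100:280,200:440],(400,300)),cv2.resize(sc[180:255,190:290],(400,300),interpolation=cv2.INTER_CUBIC)]);cv2.imwrite("pics/w4.png",a[:,:,::-1])
E
```

```text
t: 10.25
ee_pos: [499.0, -196.2, 34.0]
orientation: [0.258, 3.13, -0.001]
ft_force: [0.1, -0.6, 7.1]
width: 15.5
grasp_force: 30.0
stand xy -31.24823865163085 -255.3807479068839
```

View pics/w4.png

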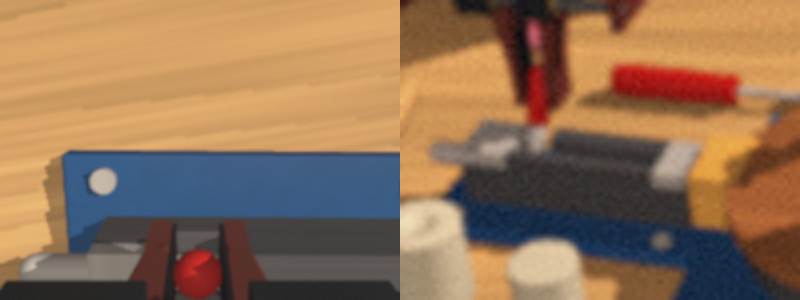

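The crops show the red grip held between the fingers, (198,270) in the left crop, and leaning towards the notch. The pin is drawn out past the guide's outer end. I continue the arc down.

```bash
python3 -m jog '[[0.147,0,0.105,0,0,0,0],[0.133,0,0.122,0,0,0,0],[0.117,0,0.137,0,0,0,0],[0.1,0,0.15,0,0,0,0],[0.08,0,0.16,0,0,0,0],[0,0,0,0,0,0,0]]'
python3 -m jog '[[0.06,0,0.17,0,0,0,0],[0.035,0,0.15,0,0,0,0],[0,0,0,0,0,0,0]]'
```

```text
t: 10.95
ee_pos: [474.1, -191.6, 5.7]
orientation: [-0.258, -3.127, -0.002]
ft_force: [-3.2, 0.6, 4.1]
width: 14.9
grasp_force: 30.0
t: 11.25
ee_pos: [471.3, -191.2, -7.1]
orientation: [-0.258, -3.128, -0.001]
ft_force: [-2.0, 0.2, 3.5]
width: 15.3
grasp_force: 30.0
```

```bash
python3 -m jog '[[0.015,0,0.07,0,0,0,0],[0,0,0.05,0,0,0,0],[0,0,0.05,0,0,0,0],[0,0,0,0,0,0,0]]'
```

```text
t: 11.65
ee_pos: [472.4, -191.7, -13.4]
orientation: [0.258, 3.131, -0.0]
ft_force: [-2.2, 0.3, 3.8]
width: 14.9
grasp_force: 30.0
```

```bash
python3 -m jog '[[0,0,0,0,0,0,0.5],[0,0,0,0,0,0,0.5],[0,0,0,0,0,0,0.5],[0,0,0,0,0,0,0.5],[0,0,0,0,0,0,0.5],[0,0,0,0,0,0,0.5],[0,0,-0.1,0,0,0,0.5],[0,0,-0.3,0,0,0,0.5],[0,0,-0.7,0,0,0,0.5],[0,0,-0.8,0,0,0,0.5],[0,0,-0.8,0,0,0,0.5],[0,0,-0.8,0,0,0,0.5],[0,0,-0.6,0,0,0,0.5],[0,0,-0.3,0,0,0,0.5],[0,0,0,0,0,0,0.5],[0,0,0,0,0,0,0.5]]'
python3 - <<'E'
from h import *
o=ctrl.get_obs();im=optics.get_image("wrist")[:,:,::-1].copy();m=optics.camera_model("wrist");V=wview(o)
for q in proj(m,w(S,[[-70,-250,40],[-70,-260,40],[-24,-255,36],[0,-158,34]]),V): print(np.round(q));cv2.drawMarker(im,tuple(int(v) for v in q),(0,255,0),0,8,1)
cv2.imwrite("pics/w5.png",im)
# post grasp: fingertip offset 33, pads reach 19+ below top
print("post",w(S,[0,90,126])[0],plan(w(S,[0,90,200])[0],S[2]))
E
```

```text
t: 13.25
ee_pos: [471.7, -191.5, 162.2]
orientation: [-0.258, -3.13, -0.0]
ft_force: [0.5, -0.3, 0.3]
width: 44.1
grasp_force: 0.0
[323. 179.]
[314. 179.]
[318. 217.]
[399. 236.]
post [586.3738619  139.36827829 126.        ] (array([-1.48 ,  8.628, -0.958]), array([ 0.004, -0.018, -0.002]))
```

View pics/w5.png

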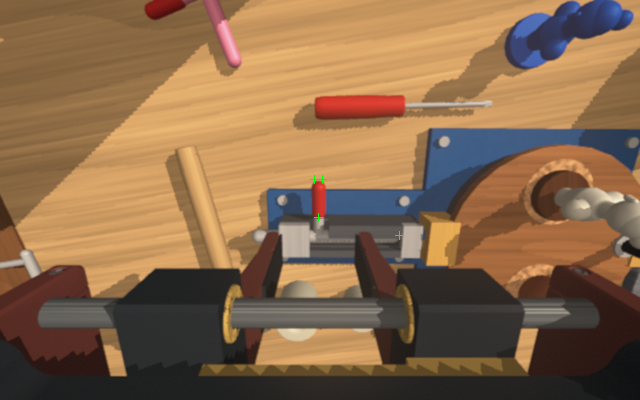

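The red handle lies in the notch with its end at (318,182), on the projected parked position (314–323,179). The pin is parked. Now I rise and cross to the post.

```bash
python3 -m jog '[[0,0,-0.4,0,0,0,0.5],[0,0.2,-0.56,0,0,0,0.5],[-0.12,0.6,0,0,0,0,0.5],[-0.14,0.8,0,0,0,0,0.5],[-0.14,0.8,0,0,0,0,0.5],[-0.14,0.8,0,0,0,0,0.5],[-0.14,0.8,0,0,0,0,0.5],[-0.14,0.8,0,0,0,0,0.5],[-0.14,0.8,0,0,0,0,0.5],[-0.14,0.8,0,0,0,0,0.5],[-0.14,0.8,0,0,0,0,0.5],[-0.14,0.8,0,0,0,0,0.5],[-0.1,0.6,0,0,0,0,0.5],[0,0.03,0,0,0,0,0.5],[0,0,0,0,0,0,0.5],[0,0,0,0,0,0,0.5]]'
python3 - <<'E'
from h import *
o=ctrl.get_obs();im=optics.get_image("wrist")[:,:,::-1].copy();m=optics.camera_model("wrist");V=wview(o)
for q in proj(m,w(S,[[0,90,126],[0,90,58],[0,0,58],[-70,-255,40]]),V): print(np.round(q));cv2.drawMarker(im,tuple(int(v) for v in q),(0,255,0),0,8,1)
cv2.imwrite("pics/w6.png",im)
print(plan(w(S,[0,90,76])[0],S[2]))
E
```

```text
t: 14.9
ee_pos: [586.3, 138.1, 200.1]
orientation: [-0.259, -3.129, 0.001]
ft_force: [0.4, -0.9, 0.9]
width: 43.9
grasp_force: 0.0
[320. 200.]
[320. 185.]
[244. 185.]
[ 29. 125.]
(array([0.005, 0.037, 3.111]), array([-0.007, -0.012, -0.011]))
```

View pics/w6.png

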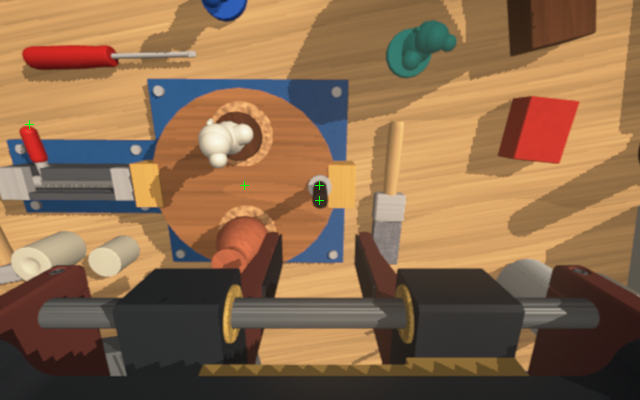

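The post stands at (320,185–203), exactly on the projection, and the handle is still parked at (30,130). I descend and grip near the post's top, keeping the gripper body above the pieces.

```bash
python3 -m jog '[[0,0.037,0.4,0,0,0,0.5],[0,0,0.7,0,0,0,0.5],[0,0,0.7,0,0,0,0.5],[0,0,0.6,0,0,0,0.5],[0,0,0.4,0,0,0,0.5],[0,0,0.2,0,0,0,0.5],[0,0,0.1,0,0,0,0.5],[0,0,0,0,0,0,0],[0,0,0,0,0,0,0],[0,0,0,0,0,0,0],[0,0,0,0,0,0,0],[0,0,0,0,0,0,0],[0,0,0,0,0,0,0],[0,0,0,0,0,0,0],[0,0,0,0,0,0,0]]'
python3 - <<'E'
import numpy as np
# arc rows tool frame (tool x=-stand x, tool y=stand y), CCW from +y through -x
def rows(a):
    a=np.radians(a);x=-90*np.sin(a);y=90*np.cos(a);return np.round(np.c_[-np.diff(x),np.diff(y)]/40,3).tolist()
print(rows([0,1,3,6]+list(range(10,63,4))));print(rows(list(range(62,119,4))));print(rows(list(range(118,171,4))+[174,177,179,180]))
E
```

```text
t: 16.45
ee_pos: [587.5, 139.4, 77.8]
orientation: [0.258, 3.131, -0.003]
ft_force: [-0.8, -5.9, 4.2]
width: 14.9
grasp_force: 30.0
[[0.039, -0.0], [0.078, -0.003], [0.117, -0.009], [0.156, -0.022], [0.154, -0.033], [0.151, -0.043], [0.148, -0.054], [0.143, -0.064], [0.139, -0.074], [0.133, -0.083], [0.127, -0.092], [0.12, -0.101], [0.113, -0.109], [0.105, -0.117], [0.097, -0.124], [0.088, -0.13], [0.079, -0.136]]
[[0.069, -0.141], [0.059, -0.146], [0.049, -0.149], [0.038, -0.152], [0.027, -0.155], [0.016, -0.156], [0.005, -0.157], [-0.005, -0.157], [-0.016, -0.156], [-0.027, -0.155], [-0.038, -0.152], [-0.049, -0.149], [-0.059, -0.146], [-0.069, -0.141]]
[[-0.079, -0.136], [-0.088, -0.13], [-0.097, -0.124], [-0.105, -0.117], [-0.113, -0.109], [-0.12, -0.101], [-0.127, -0.092], [-0.133, -0.083], [-0.139, -0.074], [-0.143, -0.064], [-0.148, -0.054], [-0.151, -0.043], [-0.154, -0.033], [-0.156, -0.022], [-0.117, -0.009], [-0.078, -0.003], [-0.039, -0.0]]
```

```bash
python3 -m jog '[[0.039,0,0,0,0,0,0],[0.078,-0.003,0,0,0,0,0],[0.117,-0.009,0,0,0,0,0],[0.156,-0.022,0,0,0,0,0],[0.154,-0.033,0,0,0,0,0],[0.151,-0.043,0,0,0,0,0],[0.148,-0.054,0,0,0,0,0],[0.143,-0.064,0,0,0,0,0],[0.139,-0.074,0,0,0,0,0],[0.133,-0.083,0,0,0,0,0],[0.127,-0.092,0,0,0,0,0],[0.12,-0.101,0,0,0,0,0],[0.113,-0.109,0,0,0,0,0],[0.105,-0.117,0,0,0,0,0],[0.097,-0.124,0,0,0,0,0],[0.088,-0.13,0,0,0,0,0],[0.079,-0.136,0,0,0,0,0]]'
cat > a.py <<'E'
from h import *
o=ctrl.get_obs();c,n=np.cos(S[2]),np.sin(S[2]);d=o["ee_pos"][:2]-S[:2];x,y=c*d[0]+n*d[1],-n*d[0]+c*d[1];print("stand",x,y,"r",np.hypot(x,y),"ang",np.degrees(np.arctan2(-x,y)),"F",o["ft_force"],o["moment"])
E
python3 a.py
```

```text
t: 18.15
ee_pos: [497.5, 108.8, 77.7]
orientation: [-0.259, -3.125, -0.004]
ft_force: [-11.5, 13.7, 16.5]
width: 15.1
grasp_force: 30.0
stand -82.65490591220536 45.29029284642189 r 94.24990237379652 ang 61.279708685632485 F [-11.52936241  13.73895518  16.49257798] [2.4472697  1.92401823 0.19671572]
```

```bash
python3 - <<'E'
from h import *
sc=optics.get_image("scene");tp=optics.get_image("top")
a=np.hstack([cv2.resize(sc[160:280,240:400],(400,300),interpolation=cv2.INTER_CUBIC),cv2.resize(tp[120:255,240:420],(400,300),interpolation=cv2.INTER_CUBIC)])
im=optics.get_image("wrist");a=np.vstack([a,cv2.resize(im[60:300,:],(800,300))])
cv2.imwrite("pics/w7.png",a[:,:,::-1])
E
python3 a.py
```

```text
stand -82.97486244821891 44.04044523420779 r 93.93821700845777 ang 62.04204448475724 F [-12.59194126   9.04077246  18.56949203] [ 1.44061582  2.02653713 -0.08894745]
```

View pics/w7.png

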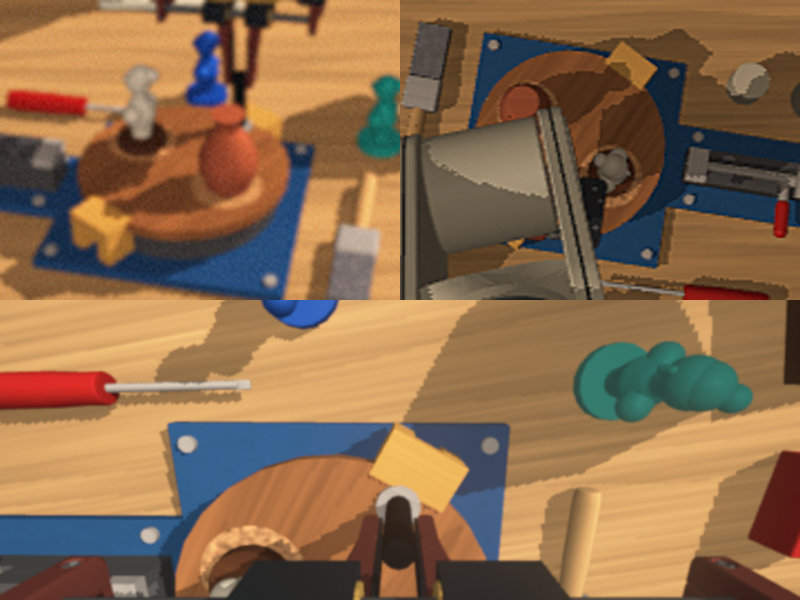

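The scene crop shows both pieces standing on the turntable with the gripper body well above them, and the post gripped near its top. Some grip strain has built up (about 25 N), so I release, let it settle and regrip before going on.

```bash
python3 -m jog '[[0,0,0,0,0,0,0.3],[0,0,0,0,0,0,0.3],[0,0,0,0,0,0,0.3],[0,0,0,0,0,0,0.3],[0,0,0,0,0,0,0.3]]'; python3 a.py; python3 -m jog '[[0,0,0,0,0,0,0],[0,0,0,0,0,0,0],[0,0,0,0,0,0,0],[0,0,0,0,0,0,0],[0,0,0,0,0,0,0]]'; python3 a.py
```

```text
t: 18.8
ee_pos: [501.0, 106.3, 76.9]
orientation: [-0.259, -3.13, 0.0]
ft_force: [-0.2, 0.9, 0.1]
width: 26.1
grasp_force: 0.0
stand -78.76404866345018 43.436226200673154 r 89.94710172325951 ang 61.12446180468936 F [-0.20170055  0.88253297  0.0561949 ] [ 0.04130046 -0.00713802 -0.02435161]
t: 19.3
ee_pos: [501.1, 106.5, 77.0]
orientation: [-0.259, -3.131, 0.0]
ft_force: [-0.0, 0.5, -2.0]
width: 15.3
grasp_force: 30.0
stand -78.76667962859682 43.59866000790832 r 90.02795662570152 ang 61.03474660549101 F [-0.0468562   0.45055544 -1.9884773 ] [ 0.13358059  0.03817121 -0.04570475]
```

```bash
python3 -m jog '[[0.03,-0.06,0,0,0,0,0],[0.059,-0.146,0,0,0,0,0],[0.049,-0.149,0,0,0,0,0],[0.038,-0.152,0,0,0,0,0],[0.027,-0.155,0,0,0,0,0],[0.016,-0.156,0,0,0,0,0],[0.005,-0.157,0,0,0,0,0],[-0.005,-0.157,0,0,0,0,0],[-0.016,-0.156,0,0,0,0,0],[-0.027,-0.155,0,0,0,0,0],[-0.038,-0.152,0,0,0,0,0],[-0.049,-0.149,0,0,0,0,0],[-0.059,-0.146,0,0,0,0,0],[-0.03,-0.06,0,0,0,0,0],[0,0,0,0,0,0,0]]';python3 a.py
python3 -m jog '[[0,0,0,0,0,0,0.35],[0,0,0,0,0,0,0.35],[0,0,0,0,0,0,0.35],[0,0,0,0,0,0,0.35],[0,0,0,0,0,0,0.35],[0,0,0,0,0,0,0],[0,0,0,0,0,0,0],[0,0,0,0,0,0,0],[0,0,0,0,0,0,0],[0,0,0,0,0,0,0],[0,0,0,0,0,0,0]]'; python3 a.py
```

```text
t: 20.8
ee_pos: [488.0, 28.8, 77.1]
orientation: [-0.259, -3.13, 0.001]
ft_force: [-4.4, -1.2, 4.1]
width: 15.2
grasp_force: 30.0
stand -78.92177490482878 -35.220863785359015 r 86.42427783855226 ang 114.05004172300532 F [-4.36792636 -1.20026761  4.07937713] [-0.17793032  0.8501222   0.05315737]
t: 21.9
ee_pos: [488.3, 29.5, 77.1]
orientation: [-0.258, -3.131, 0.0]
ft_force: [0.3, -0.1, 0.7]
width: 15.0
grasp_force: 30.0
stand -78.78499440289904 -34.42774652371092 r 85.97874780296421 ang 113.60453647370578 F [ 0.27350193 -0.09594347  0.72810872] [ 0.03205067  0.13925079 -0.00603391]
```

```bash
python3 -m jog '[[0,0,0,0,0,0,0.35],[0,0,0,0,0,0,0.35],[0,0,0,0,0,0,0.35],[0,0,0,0,0,0,0.35],[0.1,0,0,0,0,0,0.35],[0,0,0,0,0,0,0.35],[0,0,0,0,0,0,0.35],[0,0,0,0,0,0,0],[0,0,0,0,0,0,0],[0,0,0,0,0,0,0],[0,0,0,0,0,0,0],[0,0,0,0,0,0,0],[0,0,0,0,0,0,0]]'; python3 a.py
python3 - <<'E'
import numpy as np
a=np.radians([112.5,114,117]+list(range(121,174,4))+[176,178.5,180]);print(np.round(np.c_[90*np.diff(np.sin(a)),90*np.diff(np.cos(a))]/40,3).tolist())
E
```

```text
t: 23.2
ee_pos: [484.5, 30.2, 77.1]
orientation: [0.258, 3.131, -0.0]
ft_force: [0.1, 0.0, 0.2]
width: 15.2
grasp_force: 30.0
stand -82.58094084823102 -34.388338233352194 r 89.45484669837886 ang 112.60781146574175 F [0.08530164 0.04738171 0.20813573] [-0.03320887 -0.0384943   0.06148143]
[[-0.023, -0.054], [-0.051, -0.106], [-0.076, -0.137], [-0.086, -0.132], [-0.095, -0.125], [-0.103, -0.119], [-0.111, -0.111], [-0.119, -0.103], [-0.125, -0.095], [-0.132, -0.086], [-0.137, -0.076], [-0.142, -0.066], [-0.147, -0.056], [-0.15, -0.046], [-0.153, -0.035], [-0.155, -0.025], [-0.117, -0.011], [-0.098, -0.005], [-0.059, -0.001]]
```

```bash
python3 -m jog '[[-0.023,-0.054,0,0,0,0,0],[-0.051,-0.106,0,0,0,0,0],[-0.076,-0.137,0,0,0,0,0],[-0.086,-0.132,0,0,0,0,0],[-0.095,-0.125,0,0,0,0,0],[-0.103,-0.119,0,0,0,0,0],[-0.111,-0.111,0,0,0,0,0],[-0.119,-0.103,0,0,0,0,0],[-0.125,-0.095,0,0,0,0,0],[-0.132,-0.086,0,0,0,0,0],[-0.137,-0.076,0,0,0,0,0],[-0.142,-0.066,0,0,0,0,0],[-0.147,-0.056,0,0,0,0,0],[-0.15,-0.046,0,0,0,0,0],[-0.153,-0.035,0,0,0,0,0],[-0.155,-0.025,0,0,0,0,0],[-0.117,-0.011,0,0,0,0,0],[-0.098,-0.005,0,0,0,0,0],[-0.059,-0.001,0,0,0,0,0],[0,0,0,0,0,0,0]]';python3 a.py
```

```text
t: 25.2
ee_pos: [558.1, -38.2, 77.4]
orientation: [0.259, 3.13, 0.001]
ft_force: [-0.9, 4.7, 5.1]
width: 15.0
grasp_force: 30.0
stand 1.1855348781174246 -89.84676666252888 r 89.85458793327219 ang -179.24402173045254 F [-0.87109006  4.70921179  5.08394174] [ 0.76804993 -0.02836343  0.09875353]
```

```bash
python3 -m jog '[[0,0,0,0,0,0,0.4],[0,0,0,0,0,0,0.4],[0,0,0,0,0,0,0.4],[0,0,0,0,0,0,0.4],[0,0,0,0,0,0,0.4],[0,0,-0.2,0,0,0,0.4],[0,0,-0.6,0,0,0,0.4],[0,0,-0.8,0,0,0,0.4],[0,0,-0.8,0,0,0,0.4],[0,0,-0.8,0,0,0,0.4],[0.3,0,-0.6,0,0,0,0.4],[0.7,0,-0.3,0,0,0,0.4],[0.7,0,0,0,0,0,0.4],[0.7,0,0,0,0,0,0.4],[0.6,0,0,0,0,0,0.4],[0.3,0,0,0,0,0,0.4],[0,0,0,0,0,0,0.4],[0,0,0,0,0,0,0.4]]'
python3 - <<'E'
from h import *
tp=optics.get_image("top");m=optics.camera_model("top")
V=m["view"];f=200/np.tan(np.radians(m["fov_y"]/2))
def back(q,z):
    d=V[:3,:3].T@np.array([(q[0]-m["cx"])/f,-(q[1]-m["cy"])/f,-1]);c=-V[:3,:3].T@V[:3,3];p=c+d*(z-c[2])/d[2]
    e=p[:2]-S[:2];cc,n=np.cos(S[2]),np.sin(S[2]);return np.round([cc*e[0]+n*e[1],-n*e[0]+cc*e[1]],1)
for im0,tag in((cv2.imread("pics/top0.png"),"before"),(tp[:,:,::-1].copy(),"now")):
    h=cv2.cvtColor(im0,cv2.COLOR_BGR2HSV);
    for nm,r in(("brass",(h[...,0]>14)&(h[...,0]<24)&(h[...,1]>140)&(h[...,2]>190)),("red",((h[...,0]<6)|(h[...,0]>174))&(h[...,1]>190)&(h[...,2]>90)),("dark",(h[...,2]<35))):
        k=cv2.connectedComponentsWithStats(r.astype(np.uint8))
        for st,c in zip(k[2][1:],k[3][1:]):
            if 12<st[4]<600:
                b=back(c,{"brass":58,"red":70 if tag=="before" else 40,"dark":126}[nm])
                if abs(b[0])<140 and -330<b[1]<150: print(tag,nm,st[:5].tolist(),b)
for n,z in(("bust",100),("vase",100)):
    for k in optics.masks_of(n,"top")[:3]:
        ys,xs=np.nonzero(k["pixels"]);print(n,round(k["conf"],2),np.round(k["extent"]),back((xs.mean(),ys.mean()),z))
for nm,st in(("post",[0,-90,126]),("near",[-60,0,100]),("far",[60,0,100])): print(nm,proj(m,w(S,st)))
print(optics.get_image("scene").shape)
for n in("bust","vase"):
    for k in optics.masks_of(n,"scene")[:3]: print("scene",n,round(k["conf"],2),np.round(k["extent"]))
print(proj(optics.camera_model("scene"),w(S,[[-60,0,106],[60,0,101],[-70,-255,40]])))
E
```

```text
t: 27.0
ee_pos: [428.3, -16.7, 241.7]
orientation: [0.258, 3.129, -0.0]
ft_force: [0.2, -0.8, -0.8]
width: 35.4
grasp_force: 0.0
before red [394, 187, 8, 10, 49] [  12.5 -205.4]
before dark [276, 173, 8, 9, 45] [-2.9 86.9]
now red [409, 211, 5, 7, 31] [ -35.5 -252.6]
now dark [348, 184, 8, 9, 46] [ -3.7 -86.5]
now dark [367, 187, 4, 16, 21] [ -14.2 -126.4]
now dark [375, 203, 25, 4, 26] [ -28.8 -173.8]
now dark [415, 205, 8, 6, 14] [ -27.2 -245.4]
now dark [333, 211, 2, 46, 50] [-112.3  -57.5]
now dark [422, 215, 7, 11, 18] [ -50.2 -268.1]
bust 0.78 [312. 268.  17.  21.] [-207.2  -21.1]
bust 0.73 [232. 231.  26.  20.] [-149.3  181.4]
bust 0.61 [321. 160.  16.  22.] [54.3  1.1]
vase 0.88 [314. 207.  26.  24.] [-59.5  -2.5]
vase 0.28 [321. 162.  17.  22.] [53.8  1.3]
post [[353.62197547 187.126911  ]]
near [[312.32131216 207.14185335]]
far [[319.70049882 158.76726712]]
(400, 640, 3)
scene bust 0.87 [308. 224.  22.  44.]
scene bust 0.62 [392. 204.  23.  37.]
scene vase 0.82 [318. 199.  26.  39.]
scene vase 0.54 [310. 223.  24.  40.]
[[317.05173502 197.16676945]
 [306.17065391 224.89782125]
 [232.52268957 205.86986608]]
```

Numbers: the post went from (-2.9, 86.9) to (-3.7, -86.5) mm, which is half a turn within about 0.01 rad. The vase is now on the near place and the bust on the far one. I do one last check of the handle with a shadow-tolerant threshold before handing in.

```bash
python3 - <<'E'
from h import *
tp=optics.get_image("top");m=optics.camera_model("top");h=cv2.cvtColor(tp,cv2.COLOR_RGB2HSV)
r=((h[...,0]<8)|(h[...,0]>172))&(h[...,1]>150)&(h[...,2]>35);ys,xs=np.nonzero(r[195:240,395:430]);print("red cols",xs.min()+395,xs.max()+395,"rows",ys.min()+195,ys.max()+195)
e=proj(m,w(S,[[-24,-255,38],[-70,-255,40]]));print(e)
ok=abs(ys.max()+195-e[1,1])<4 and abs(np.median(xs)+395-e[:,0].mean())<5;print(ok)
if ok: print(ctrl.close_job())
E
```

```text
red cols 409 414 rows 210 217
[[412.1968196  209.60844954]
 [410.06645612 227.24175519]]
False
```

```bash
python3 - <<'E'
from h import *
tp=optics.get_image("top");print(tp[208:232:2,411].tolist())
o=ctrl.get_obs();im=optics.get_image("wrist");m=optics.camera_model("wrist");print(proj(m,w(S,[[-24,-255,38],[-70,-255,40]]),wview(o)))
h=cv2.cvtColor(im,cv2.COLOR_RGB2HSV);r=((h[...,0]<8)|(h[...,0]>172))&(h[...,1]>150)&(h[...,2]>60)
k=cv2.connectedComponentsWithStats(r.astype(np.uint8));print([st.tolist() for st in k[2][1:] if st[4]>30])
E
```

```text
[[137, 122, 107], [106, 34, 27], [143, 21, 16], [142, 23, 18], [141, 21, 17], [55, 50, 41], [69, 62, 50], [77, 68, 54], [83, 73, 57], [92, 82, 66], [99, 87, 69], [108, 95, 76]]
[[208.01790189 246.88894621]
 [204.19109793 218.15106867]]
[[66, 78, 32, 19, 349], [200, 153, 72, 18, 1130], [581, 191, 59, 55, 2621], [199, 220, 14, 27, 284], [59, 266, 20, 24, 131], [35, 275, 27, 19, 127], [65, 275, 21, 21, 99], [0, 291, 46, 31, 284], [8, 302, 94, 63, 1369], [0, 320, 10, 18, 66]]
```

The wrist camera sees the whole grip at rows 220–247, against 218–247 expected. The grey arm was hiding its end in the top view, so the handle is parked as intended. Handing in.

```bash
python3 -c "
from workcell import ctrl
print(ctrl.close_job())"
```

```text
the job is handed in; nothing more can be done
None
```

The job is handed in, with no verdict shown: at my last check the pin was parked in the notch, the turntable was half a turn round (within about 0.01 rad), and the bust and vase had changed places.

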